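# Roll the proud edge trim of a test board down flat

### The job

The five-link metal trim along the front edge of the birch test board stands proud. Take the hand roller from its holder and, starting at the trim's end beside the copper lug block and rolling towards the end beside the cream push button, press firmly (about 15 N, never as much as 30 N) until all five links are fully home; only the roller may bear on the trim. Then hang the roller back in its holder, upright, let go of it, and leave everything else as it was.

Things in the scene. Friction and masses are not known exactly. Their poses are not given: they have to be found in the camera images.
- board: Fixed birch panel 320 (x) by 340 (y) by 22 mm, flat on the table; origin at the centre of its underside; x points away from the robot, the trim lies along its near (-x) edge. Behind the trim's centre line by 80 mm or more: a grey relay well with a steel lid (under 110 mm above the panel), the black gauge case (69 mm high), three small brass dimmer knobs.
- trim: Trim's fixed foot 22 (x) by 156 (y) by 4 mm; origin: centre of its underside. On it a dark channel on packing of unknown height and slope carries five pale metal links, 22 by 29 by 6 mm, 30 mm apart along y, each sliding down by itself 5 mm at most to its hard stop. The home top of a link is 12 to 24 mm above the origin, rising or falling up to 3 mm per 100 mm along the row: feel for it.
- trim_end_1 (a point): Over the centre of link 1, 60 mm from the trim's centre along its +y (the robot's left end), 14 mm above the trim's origin; link 1's top when home lies 2 mm below to 10 mm above this point
- trim_end_5 (a point): Over the centre of link 5, 60 mm from the trim's centre along its -y (the robot's right end), 14 mm above the trim's origin; link 5's top when home lies 2 mm below to 10 mm above this point
- link_1 (a joint): How far link 1 (1 at the trim's +y end, 5 at its -y end) has been pressed down, m: 0 fully proud, 0.005 fully home; starts at 0 to 0.0015. Needs 8 N all the way, then stops hard; no spring
- link_2 (a joint): How far link 2 (1 at the trim's +y end, 5 at its -y end) has been pressed down, m: 0 fully proud, 0.005 fully home; starts at 0 to 0.0015. Needs 8 N all the way, then stops hard; no spring
- link_3 (a joint): How far link 3 (1 at the trim's +y end, 5 at its -y end) has been pressed down, m: 0 fully proud, 0.005 fully home; starts at 0 to 0.0015. Needs 8 N all the way, then stops hard; no spring
- link_4 (a joint): How far link 4 (1 at the trim's +y end, 5 at its -y end) has been pressed down, m: 0 fully proud, 0.005 fully home; starts at 0 to 0.0015. Needs 8 N all the way, then stops hard; no spring
- link_5 (a joint): How far link 5 (1 at the trim's +y end, 5 at its -y end) has been pressed down, m: 0 fully proud, 0.005 fully home; starts at 0 to 0.0015. Needs 8 N all the way, then stops hard; no spring
- lug: Copper lug block: 26 by 30 mm of copper with a stud on a black foot 34 mm square, 30 mm high over all, fixed to the panel 50 to 65 mm beyond the centre of an end link. Which end of the trim varies: rolling starts at this end. Origin at the centre of its underside.
- push (a joint): Travel of the cream bakelite push button (24 mm across, in a dark brown foot 40 mm across and 12 mm high, its top 22 mm above the panel), which stands just beyond the other end of the trim, m: 0 out, 0.006 fully pressed. Must not be pressed.
- holder: Fixed blue open box: walls 64 (x) by 70 (y) mm outside, pocket 50 (x) by 56 (y) mm, rim 60 mm high; origin at the centre of its underside. The roller hangs upright in it, guard plate on the rim, roller origin 10 mm above the holder's. Stands left or right of the board; a fixed red bin 85 by 75 by 50 mm stands on the other side.
- roller: Loose hand roller, 0.3 to 0.45 kg, 111 mm tall. Origin: lowest point of the wheel; z up. Wheel 44 mm across, 24 wide, in a steel fork 41 mm (x) wide; guard plate 64 (x) by 74 (y) mm from z = 50 to 55 mm; orange grip block 34 (x) by 26 (y) mm from z = 55 to 111 mm, to be gripped from above across its 26 mm. The wheel's axle is along x: it rolls along y.
- roller_axle (a point): Centre of the roller's wheel, 22 mm above the roller's origin
- wheel (a joint): Angle of the roller's free-running wheel, rad, 0 at the start; about 5.5 rad of turn over the 120 mm between the end links, either sign
- screwdriver: Loose screwdriver lying on the table at the left side of the board; a bystander
- wrench: Loose wrench lying on the table at the right side of the board; a bystander
- sealant: Loose can 48 mm across, 90 mm high, standing on the table right of the board; a bystander
- well_lid (a joint): Angle of the relay well's lid, rad, 0 shut; must stay shut
- dimmer_1 (a joint): Angle of a brass dimmer knob at the back of the board, rad, 0 at the start; must not be turned
- dimmer_2 (a joint): Angle of a brass dimmer knob at the back of the board, rad, 0 at the start; must not be turned
- dimmer_3 (a joint): Angle of a brass dimmer knob at the back of the board, rad, 0 at the start; must not be turned
Not all that is in view belongs to the job. What is shaped like the roller but green is not meant.

How it is judged:
By the outcome, as a careful person would: the job done as asked, in the order asked, and still so for the second after the job is handed in, with the robot touching nothing.
It also fails if it takes over 72 s, if anything falls off the work surface, if the arm or the gripper's body presses on something with over 40 N, if the wrist force passes 120 N, or if a joint passes its speed limit or range.

### The arm

A 6-joint arm with a two-finger parallel gripper is mounted at the origin on the work surface. World frame = base frame: x ahead of the robot, y to its left, z up, the work surface at z = 0. Lengths are in m, angles in rad, forces in N, time in s.
With the tool pointing down it reaches from about 0.325 to 0.9 m from the base axis. Payload 3.5 kg.
Tool frame: the origin (TCP) lies at the very end of the fingers, on their centre line; the grasp point (between the pads) lies 19 mm behind it; y points along the fingers, x is the direction in which the jaws open and shut, and the axes are right-handed (so a half turn about y gives the same grasp; the last joint's range is limited). The gripper opens to 85 mm and grips with 20 to 120 N. Pads are 22 mm wide; open, the fingers measure 114 mm over their backs; the gripper's body (76 mm by 85 mm) begins 54 mm behind the grasp point. The pads swing forward as they close: fully open they stand 13 mm farther back than shut.
Start: joints at [-1.262, 0.276, -0.026, 1.268, 0, 1.467], TCP at [0.25, -0.573, 0.231] pointing down, gripper open.
Joint ranges: [-3.12, 3.12], [-0.85, 1.88], [-1.08, 1.24], [-1.95, 2.15], [-1.57, 1.53], [-3.14, 3.14]. Speed limits (rad/s): [2.57, 2.57, 3.14, 3.14, 3.14, 3.14].

### API

Orientations are given as a unit quaternion [x, y, z, w].
In Python, from workcell import bot gives the robot as it stands.
- The arm moves only by the tool apply_moves, never from a script. Its argument "rows" is one flat list of numbers, 5 for each row, row after row: the shift along the tool's x, y, z normalised to -1 to 1, where 1 is 0.15 m, then the turn about the tool's y normalised to -1 to 1, where 1 is 90 degrees, then the opening in per cent of the stroke, from 0 (shut) to 100 (fully open). In form: [tx, ty, tz, roll, grip, tx, ty, tz, roll, grip, ...]. A call has 1 to 20 rows; each row shifts and turns the commanded pose from where the row before left it, along the tool's axes as they then stand; what a row does not reach is not made up. A row lasts 1/8 s, in which the tool goes at most 62.5 mm and 10.7 degrees, less where a joint would pass 70% of its speed; a pose out of reach is approached as far as the arm can. A call with a number of a shift or a turn outside -1 to 1 is refused whole. A call with a gripper value outside its range is refused whole. The fingers move at their own pace and stop on an object; "grip_force" is the grip in N (left out, the last holds). Time passes only in rows, so rows that do not move let the fingers close. It gives the time, the measured TCP pose, the force and the opening at its end, in the units of the state.
- bot.state(): the state, without advancing time (a new reading comes with each control period).
- bot.get_image(name): name is "scene" or "top" or "wrist"; returns a dict with "image" (384x512x3 uint8, red, green, blue), "mtx" (3x3 intrinsics, pixels), "rvec" (rotation vector, rad) and "tvec" (3), from world to camera coordinates, as OpenCV has them; the wrist camera has in their place "hand_eye" (4x4, takes a point from camera to tool coordinates, whose origin is the TCP and whose axes are the tool frame's). Camera axes: x right, y down, z forward; pixel columns grow to the right and rows downward; lengths in m; the calibration is good to about 2 mm. The wrist camera is an equidistant fisheye: a pixel r from the principal point sees the ray r / f radians off the axis. A picture is of the moment at which its call begins: read the wrist's pose just before it. There is no depth.
- bot.finish_job(): hands the job in, once; it reports no verdict.
The state is a dict: "clock": time; "qpos": joint angles; "joint_vel": joint speeds; "joint_efforts": joint torques, N m; "ee_pos": TCP position; "ee_rot": TCP orientation; "force": force on the tool from outside, world axes, zero at the start; "moment": the same for the moment, N m; "finger_gap": finger opening in m.
Only numpy, scipy, OpenCV 4.12 (cv2) and the standard library are available. Lean on these libraries where they do the work, as an engineer would, in place of code of your own. Each camera call takes 0.05 s, during which the arm holds its last target. There are 200 camera calls.

## Working session

There is one attempt and no reset: what is moved stays moved. The work goes in short steps, Python scripts to look and compute and a tool call to move; the robot and the scene stay as the last step left them, time stands still between calls to the robot, and variables do not carry over. Pictures are saved under pics/ and viewed, about 8 in all and at most 12, crops included, and the job is handed in when it is done.

Besides the shell and the picture viewer there is one more tool, called after "Request:" by a JSON object that holds its "name" and its "arguments", one argument or row to a line. apply_moves: Moves the arm, as the interface text tells. Scaled input: -1 to 1 covers 0.15 m each way for a shift and 90 degrees each way for a turn. Its arguments: {"type":"object","properties":{"rows":{"type":"array","items":{"type":"number"}},"grip_force":{"type":"number"}},"required":["rows"]}

```bash
mkdir -p pics; ls
python3 - <<'E'
from workcell import bot
import cv2,numpy as np,pickle
s=bot.state(); print(s)
d={}
for n in("scene","top"):
    d[n]=bot.get_image(n); cv2.imwrite(f"pics/{n}0.png",d[n]["image"][:,:,::-1])
    R=cv2.Rodrigues(np.array(d[n]["rvec"]))[0]; print(n,d[n]["mtx"],-R.T@np.array(d[n]["tvec"]).ravel(),R)
pickle.dump(d,open("d0.pkl","wb"))
E
```

```text
pics
{'clock': 0.0, 'qpos': array([-1.26240204e+00,  2.77146097e-01, -2.78880539e-02,  1.26796960e+00,
        2.30964122e-06,  1.46740352e+00]), 'joint_vel': array([-6.81596306e-04,  3.44185496e-04,  4.60817209e-05, -7.79263099e-04,
       -2.32164580e-03,  9.47089243e-04]), 'joint_efforts': array([ 9.86336636e-04, -4.45507336e+01,  2.95203495e+01,  1.64071214e-02,
       -6.74173634e-05,  3.57531732e-06]), 'ee_pos': array([ 0.24991593, -0.57202023,  0.23014816]), 'ee_rot': array([-0.59116682,  0.38782307, -0.38661324,  0.59215307]), 'force': array([-0.09246238, -0.77393129, -1.59850216]), 'moment': array([-0.01411561, -0.00544474, -0.01968055]), 'finger_gap': 0.0853583117761264}
scene [[456.06093676   0.         252.52395984]
 [  0.         456.06093676 192.11048099]
 [  0.           0.           1.        ]] [1.30285912 0.53899953 0.9991778 ] [[-0.60933257  0.79289918 -0.00497117]
 [ 0.55752508  0.42397587 -0.71372982]
 [-0.56380813 -0.43767038 -0.70040348]]
top [[373.79740939   0.         250.479671  ]
 [  0.         373.79740939 193.38959518]
 [  0.           0.           1.        ]] [ 0.38557789 -0.0596361   1.16429026] [[ 2.55046216e-02 -9.99674609e-01  4.36151130e-04]
 [-9.86597251e-01 -2.52413149e-02 -1.61210239e-01]
 [ 1.61168791e-01  3.68130063e-03 -9.86919991e-01]]
```

View pics/scene0.png

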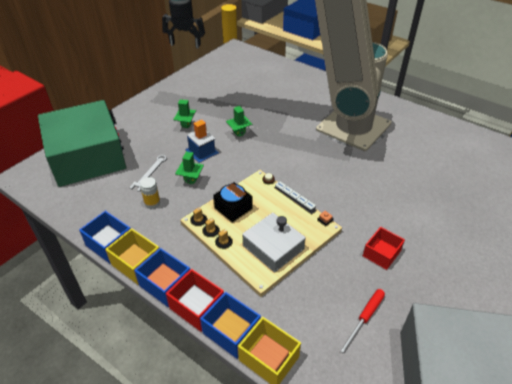

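View pics/top0.png

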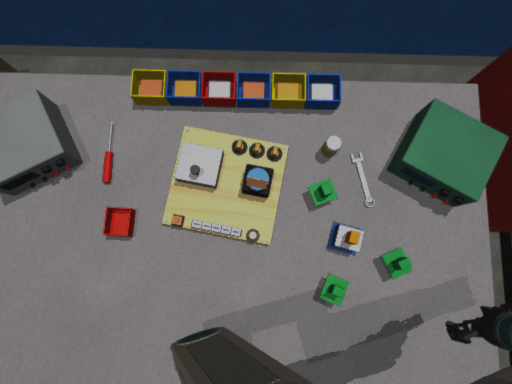

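The scene picture shows the orange-gripped roller in the blue holder at scene (201,137) and top (347,238). The trim runs from top (193,224) to (240,232), with the copper lug at its left (+y) end at (177,221) and the cream button at its right (-y) end at (253,236), so rolling goes from link 1 to link 5. These could be mistaken for the roller:
- Green look-alikes at top (322,193), (397,263) and (334,290).
- Blue/orange parts bins at top (254,90) and neighbours.

I choose the orange grip in the blue box at top (347,238).

```bash
cat > h.py <<'E'
import cv2,numpy as np
def ray(im,uv):
    R=cv2.Rodrigues(np.array(im["rvec"]))[0]; t=np.array(im["tvec"]).ravel()
    d=R.T@np.linalg.solve(im["mtx"],[uv[0],uv[1],1.]); return -R.T@t,d
def onz(im,uv,z):
    c,d=ray(im,uv); return c+d*(z-c[2])/d[2]
def tri(rays):
    A=np.zeros((3,3));b=np.zeros(3)
    for c,d in rays:
        d=d/np.linalg.norm(d);P=np.eye(3)-np.outer(d,d);A+=P;b+=P@c
    p=np.linalg.solve(A,b)
    return p,[np.linalg.norm(np.cross(p-c,d/np.linalg.norm(d))) for c,d in rays]
def proj(im,p):
    return cv2.projectPoints(np.array([p],float),np.array(im["rvec"],float),np.array(im["tvec"],float),im["mtx"],None)[0].ravel()
E
python3 - <<'E'
import pickle,cv2,numpy as np
from h import *
d=pickle.load(open("d0.pkl","rb"))
a,b=d["top"]["image"],d["scene"]["image"]
c1=cv2.resize(a[205:265,160:280],(800,400),interpolation=cv2.INTER_CUBIC)[:, :]
c2=cv2.resize(a[215:260,322:372],(400,360)[:2],interpolation=cv2.INTER_CUBIC)[:200*2]
c2=cv2.resize(a[218:258,322:372],(250,200),interpolation=cv2.INTER_CUBIC)
c3=cv2.resize(b[115:165,185:220],(140,200),interpolation=cv2.INTER_CUBIC)
c4=cv2.resize(b[160:240,255:345],(225,200),interpolation=cv2.INTER_CUBIC)
o=np.zeros((600,800,3),np.uint8);o[:400]=c1;o[400:,:250]=c2;o[400:,260:400]=c3;o[400:,410:635]=c4
cv2.imwrite("pics/crop1.png",o[:,:,::-1])
for n,roi in(("top",(225,250,335,375)),("scene",(115,140,190,212))):
    im=d[n]["image"];hsv=cv2.cvtColor(im,cv2.COLOR_RGB2HSV)
    m=cv2.inRange(hsv,(5,150,120),(20,255,255));k=np.zeros_like(m);k[roi[0]:roi[1],roi[2]:roi[3]]=m[roi[0]:roi[1],roi[2]:roi[3]]
    ys,xs=np.nonzero(k);print(n,len(xs),xs.min(),xs.max(),ys.min(),ys.max(),xs.mean(),ys.mean(),cv2.minAreaRect(np.c_[xs,ys].astype(np.float32)))
# board corners, onto z=22
hsv=cv2.cvtColor(a,cv2.COLOR_RGB2HSV)
m=cv2.inRange(hsv,(18,40,120),(35,180,255));m[:115]=0;m[:,:155]=0;m[:,300:]=0
cn=max(cv2.findContours(m,0,2)[0],key=cv2.contourArea);r=cv2.boxPoints(cv2.minAreaRect(cn))
P=np.array([onz(d["top"],u,.022) for u in r]);print(r,P,P.mean(0),[np.linalg.norm(P[i]-P[i-1]) for i in range(4)])
E
```

```text
top 92 349 359 231 243 353.9130434782609 237.16304347826087 ((353.85296630859375, 237.08827209472656), (8.48874568939209, 11.399174690246582), 14.03624439239502)
scene 102 194 205 120 137 198.19607843137254 126.65686274509804 ((199.39022827148438, 128.51219177246094), (16.785593032836914, 10.601428031921387), 83.6598129272461)
[[161.03847 222.80768]
 [180.96153 123.19232]
 [289.80768 144.96155]
 [269.88458 244.5769 ]] [[ 0.47403987  0.2156143   0.022     ]
 [ 0.79355709  0.17239638  0.022     ]
 [ 0.73048365 -0.17578972  0.022     ]
 [ 0.41658643 -0.11813472  0.022     ]] [0.60366676 0.02352156 0.022     ] [np.float64(0.3386580933977313), np.float64(0.32242681060307415), np.float64(0.35385282180223326), np.float64(0.31914818045793675)]
```

View pics/crop1.png

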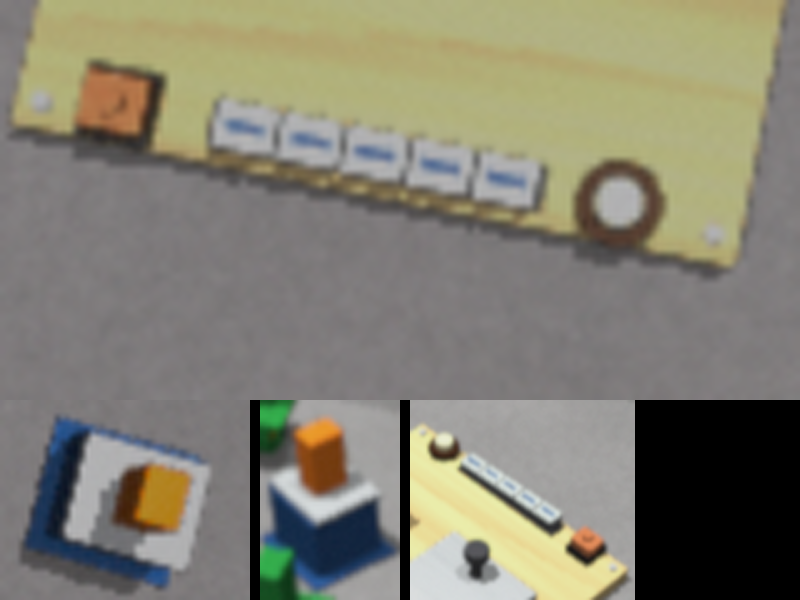

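The close crop confirms the choice: an orange grip on a white guard plate, in a blue box. The trim has five white links with blue labels, the copper lug at its left and the cream button at its right.

```bash
cat >> h.py <<'E'
from scipy.spatial.transform import Rotation as Ro
def wray(w,s,uv):
    K=np.array(w["mtx"]);f=K[0,0];v=np.array([uv[0]-K[0,2],uv[1]-K[1,2]]);r=np.linalg.norm(v);th=r/f
    dc=np.array([*(np.sin(th)*v/max(r,1e-9)),np.cos(th)])
    H=np.array(w["hand_eye"]);R=Ro.from_quat(s["ee_rot"]).as_matrix()
    return s["ee_pos"]+R@H[:3,3],R@H[:3,:3]@dc
def wz(w,s,uv,z):
    c,d=wray(w,s,uv);return c+d*(z-c[2])/d[2]
def wproj(w,s,p):
    K=np.array(w["mtx"]);H=np.array(w["hand_eye"]);R=Ro.from_quat(s["ee_rot"]).as_matrix()
    q=H[:3,:3].T@(R.T@(np.array(p)-s["ee_pos"])-H[:3,3]);th=np.arctan2(np.hypot(q[0],q[1]),q[2])
    return K[:2,2]+K[0,0]*th*q[:2]/np.hypot(q[0],q[1])
def tomove(s,p):  # world target -> tool-axis shift, scaled
    return Ro.from_quat(s["ee_rot"]).as_matrix().T@(np.array(p)-s["ee_pos"])/.15
E
python3 - <<'E'
import pickle,cv2,numpy as np
from h import *
from workcell import bot
d=pickle.load(open("d0.pkl","rb"));T,S=d["top"],d["scene"]
p,e=tri([ray(T,(354.6,237.4)),ray(S,(200.5,121.7))]);print("grip top",p,e)
pl=[(90,432),(207,467),(187,570),(65,540)]
P=np.array([onz(T,(322+x*.2,218+(y-400)*.2),.065) for x,y in pl]);print("plate",P,P.mean(0),[np.linalg.norm(P[i]-P[i-1]) for i in range(4)])
L=[(248,126),(312,141),(377,154),(441,167),(508,181)]
Q=np.array([onz(T,(160+x*.15,205+y*.15),.045) for x,y in L]);print("links",Q, np.linalg.norm(np.diff(Q,axis=0),axis=1))
v=Q[0]-Q[4];print("trim yaw deg",np.degrees(np.arctan2(-v[0],v[1])))
v=P[0]+P[3]-P[1]-P[2];print("plate yaw",np.degrees(np.arctan2(-v[0],v[1])))
s=bot.state();w=bot.get_image("wrist");print(w["mtx"],w["hand_eye"])
print(Ro.from_quat(s["ee_rot"]).as_matrix())
print(tomove(s,[p[0]-.06,p[1],.26]))
E
```

```text
grip top [ 0.43884241 -0.34656682  0.1209162 ] [np.float64(0.001393373120081612), np.float64(0.0013933731200816912)]
plate [[ 0.47947059 -0.32102382  0.065     ]
 [ 0.46069437 -0.38933814  0.065     ]
 [ 0.40068102 -0.3763339   0.065     ]
 [ 0.41615113 -0.30563748  0.065     ]] [ 0.43924928 -0.34808333  0.065     ] [np.float64(0.06516205441655402), np.float64(0.07084767835705762), np.float64(0.06140612852520529), np.float64(0.07236925331335056)]
links [[ 0.47175627  0.10164312  0.045     ]
 [ 0.4657663   0.07261363  0.045     ]
 [ 0.4606934   0.04322755  0.045     ]
 [ 0.45561746  0.01433786  0.045     ]
 [ 0.45013847 -0.01586036  0.045     ]] [0.02964104 0.02982073 0.02933223 0.03069124]
trim yaw deg -10.424466338774181
plate yaw -13.839646476531778
[[297.31863964   0.         256.5428295 ]
 [  0.         297.31863964 194.1273866 ]
 [  0.           0.           1.        ]] [[ 9.99999880e-01  3.47294905e-04 -3.44343372e-04  1.22372343e-03]
 [ 4.25826539e-04 -2.72006507e-01  9.62295318e-01 -1.42396989e-01]
 [ 2.40536623e-04 -9.62295349e-01 -2.72006622e-01  7.12701021e-02]
 [ 0.00000000e+00  0.00000000e+00  0.00000000e+00  1.00000000e+00]]
[[ 4.00252700e-01 -6.15918939e-04  9.16404603e-01]
 [-9.16402537e-01  1.95835838e-03  4.00253114e-01]
 [-2.04117211e-03 -9.99997893e-01  2.19408554e-04]]
[-1.03411931 -0.19589541  1.38926999]
```

Request:
{"name": "apply_moves", "arguments": {
  "rows": [0,0,0,-0.1131,100,0,0,0,-0.1131,100,0,0,0,-0.1131,100,0,0,0,-0.1131,100,0,0,0,-0.1131,100,0,0,0,-0.1131,100,0,0,0,-0.1131,100,0,0,0,-0.1131,100,0,0,0,-0.1131,100,0,0,0,-0.1131,100,0,0,0,-0.1131,100,0,0,0,-0.1131,100,0,0,0,-0.1131,100,0,0,0,-0.1131,100,0.29,0.02,-0.14,0,100,0.29,0.02,-0.14,0,100,0.29,0.02,-0.14,0,100,0.29,0.02,-0.14,0,100,0.29,0.02,-0.14,0,100,0.29,0.02,-0.14,0,100],
  "grip_force": 60
}}

```text
clock: 2.65
ee_pos: [0.4358, -0.3482, 0.2129]
ee_rot: [-0.557, -0.436, 0.436, 0.557]
force: [0.3, -0.1, 0.4]
finger_gap: 0.0856
```

Run:
```python
import cv2,numpy as np,pickle
from h import *
from workcell import bot
s=bot.state();w=bot.get_image("wrist");pickle.dump((s,w),open("w1.pkl","wb"))
print(s["clock"],s["ee_pos"],s["qpos"],Ro.from_quat(s["ee_rot"]).as_matrix(),s["joint_vel"])
cv2.imwrite("pics/w1.png",w["image"][:,:,::-1])
hsv=cv2.cvtColor(w["image"],cv2.COLOR_RGB2HSV);m=cv2.inRange(hsv,(5,150,120),(22,255,255))
for c in cv2.findContours(m,0,2)[0]:
    if cv2.contourArea(c)>100: print(cv2.minAreaRect(c),cv2.contourArea(c))
print(wproj(w,s,[.439,-.3466,.121]))
```

```text
2.65 [ 0.43582325 -0.34817601  0.21291942] [-7.89976625e-01  1.68850883e-01 -2.01159546e-01  1.20119639e+00
  4.62484942e-05 -5.47242736e-01] [[ 2.40357307e-01 -2.56076429e-04 -9.70684449e-01]
 [ 9.70684450e-01  3.24138874e-04  2.40357222e-01]
 [ 2.53086745e-04 -9.99999915e-01  3.26478554e-04]] [ 6.89313014e-01  2.11760167e-03 -4.76372161e-02 -5.59227389e-02
  1.83553383e-04  6.82201041e-01]
((259.5, 199.5), (37.0, 29.0), 90.0) 1037.0
[258.65777603 197.55627981]
```

View pics/w1.png

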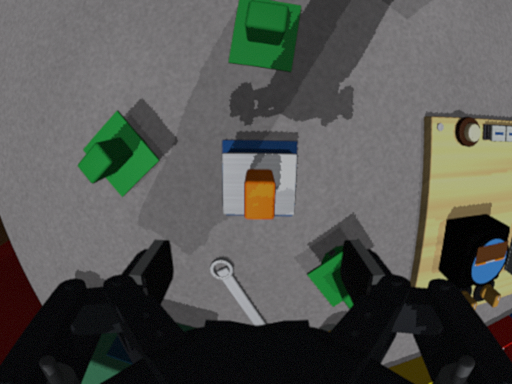

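The wrist view shows the grip's top face at about (260,205), squared up with the jaws. The white plate spans (223–297, 152–215), and the decoys are well clear. I'll triangulate it against the top view.

Run:
```python
import cv2,numpy as np,pickle
from h import *
s,w=pickle.load(open("w1.pkl","rb"));d=pickle.load(open("d0.pkl","rb"))
col=w["image"][165:225,259];print([tuple(c) for c in col[20:58:2].tolist()])
print("plate edges cols", [tuple(c) for c in w["image"][180,216:304:4].tolist()])
r=wray(w,s,(259.5,205.5))
p,e=tri([r,ray(d["top"],(354.6,237.4)),ray(d["scene"],(200.5,121.7))]);print(p,e)
print("wrist on .121",wz(w,s,(259.5,205.5),.121))
q=[wz(w,s,u,.065) for u in((223,153),(297,153),(296,215),(223,215))];print("plate",np.mean(q,0),np.linalg.norm(q[1]-q[0]),np.linalg.norm(q[2]-q[1]))
print(tomove(s,[p[0],p[1],.077])*.15)
```

```text
[(174, 126, 32), (174, 125, 30), (176, 127, 34), (173, 123, 28), (175, 126, 32), (175, 118, 30), (175, 107, 24), (175, 107, 26), (174, 105, 25), (175, 106, 23), (175, 106, 23), (175, 106, 25), (175, 107, 25), (174, 106, 24), (175, 106, 24), (173, 104, 19), (175, 102, 12), (153, 112, 87), (122, 122, 124)]
plate edges cols [(98, 96, 97), (102, 100, 100), (166, 167, 171), (164, 166, 169), (161, 163, 167), (162, 164, 169), (162, 164, 169), (138, 135, 135), (86, 38, 0), (83, 37, 5), (78, 35, 0), (84, 38, 5), (83, 39, 7), (77, 36, 4), (74, 32, 0), (105, 107, 111), (169, 170, 173), (173, 175, 177), (173, 175, 177), (173, 176, 178), (97, 98, 98), (122, 119, 122)]
[ 0.4413841  -0.34583034  0.1239727 ] [np.float64(0.0036438453628491844), np.float64(0.002185979028589139), np.float64(0.0030687162407886763)]
wrist on .121 [ 0.44583506 -0.3475573   0.121     ]
plate [ 0.44242489 -0.34579619  0.065     ] 0.0730982574938097 0.06491707040738413
[ 0.0035791   0.13591874 -0.0048784 ]
```

Request:
{"name": "apply_moves", "arguments": {
  "rows": [0,0.1,0,0,100,0,0.1,0,0,100,0,0,0,0,100,0,0,0,0,100]
}}

```text
clock: 3.2
ee_pos: [0.4345, -0.3504, 0.183]
ee_rot: [-0.557, -0.435, 0.435, 0.557]
force: [0.6, 1.2, -0.5]
finger_gap: 0.0854
```

Run:
```python
import cv2,numpy as np,pickle
from h import *
from workcell import bot
s=bot.state();w=bot.get_image("wrist");pickle.dump((s,w),open("w2.pkl","wb"))
print(s["clock"],s["ee_pos"],s["joint_vel"][0],s["force"])
hsv=cv2.cvtColor(w["image"],cv2.COLOR_RGB2HSV)
m=cv2.inRange(hsv,(8,150,120),(18,255,255))
print([ (cv2.boundingRect(c)) for c in cv2.findContours(m,0,2)[0] if cv2.contourArea(c)>100])
top=cv2.inRange(w["image"],(140,85,0),(255,114,60)); k=cv2.boundingRect(cv2.findNonZero(top[100:280,200:330]));print("topface",k)
k=cv2.inRange(w["image"],(140,140,140),(255,255,255));k[:100]=0;k[300:]=0;k[:,:190]=0;k[:,340:]=0
print([ (cv2.minAreaRect(c)) for c in cv2.findContours(k,0,2)[0] if cv2.contourArea(c)>100])
```

```text
3.2 [ 0.43450993 -0.35037199  0.18297193] 0.0065503930062622544 [ 0.63268926  1.23746838 -0.49167961]
[(246, 192, 35, 42)]
topface (46, 93, 35, 41)
[((225.74998474121094, 285.75), (35.33928298950195, 20.110841751098633), 35.53767395019531), ((291.802978515625, 192.561767578125), (19.3275146484375, 66.34246826171875), 4.39870548248291), ((238.5, 192.0), (64.0, 35.0), 90.0)]
```

Run:
```python
import cv2,pickle
s,w=pickle.load(open("w2.pkl","rb"));c=w["image"][130:250,200:330]
cv2.imwrite("pics/w2c.png",cv2.resize(c,None,fx=4,fy=4,interpolation=cv2.INTER_NEAREST)[:,:,::-1])
```

```text
(no output)
```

View pics/w2c.png

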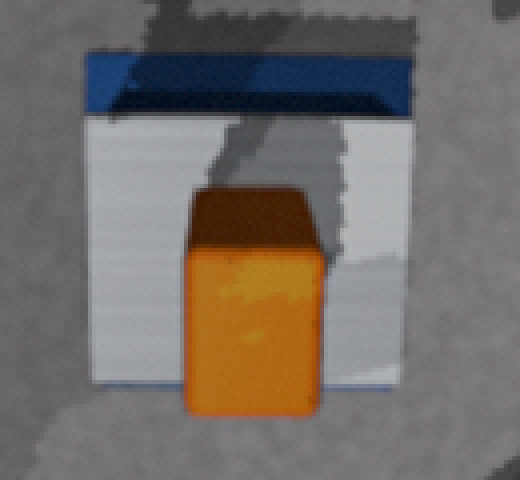

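The crop shows the grip's top face at image (246–281, 192–234), centre (263.5, 213). It is square to the tool and sits centred on the white plate.

Run:
```python
import numpy as np,pickle
from h import *
s,w=pickle.load(open("w2.pkl","rb"));s1,w1=pickle.load(open("w1.pkl","rb"));d=pickle.load(open("d0.pkl","rb"))
f=lambda x,y:(200+x/4,130+y/4)
print("grip .121",wz(w,s,(263.5,213),.121)); q=[wz(w,s,f(*u),.121) for u in((184,248),(324,248),(320,416),(186,416))];print(np.linalg.norm(q[1]-q[0]),np.linalg.norm(q[2]-q[1]))
q=[wz(w,s,f(*u),.065) for u in((87,118),(410,118),(401,384),(92,384))];print("plate",np.mean(q,0),np.linalg.norm(q[1]-q[0]),np.linalg.norm(q[2]-q[1]))
v=(q[1]-q[0])+(q[2]-q[3]);print("yaw",np.degrees(np.arctan2(-v[0],v[1])))
p,e=tri([wray(w,s,(263.5,213)),ray(d["top"],(354.6,237.4)),ray(d["scene"],(200.5,121.7))]);print(p,e)
p,e=tri([wray(w,s,(263.5,213)),wray(w1,s1,(259.5,206))]);print(p,e)
print(tomove(s,[.4415,-.3460,.077]))
```

```text
grip .121 [ 0.44127259 -0.34628274  0.121     ]
0.0250008650844913 0.03261921890201648
plate [ 0.44245603 -0.34663386  0.065     ] 0.07192880046295301 0.06356614270585394
yaw -13.9911817151278
[ 0.43975017 -0.346019    0.12218384] [np.float64(0.0010616637084662267), np.float64(0.0013601664404786435), np.float64(0.0018119792431269088)]
[ 0.493466   -0.35645337 -0.02762441] [np.float64(0.0012629136313544531), np.float64(0.0012629136313544373)]
[ 0.03933875  0.7064704  -0.03855516]
```

Request:
{"name": "apply_moves", "arguments": {
  "rows": [0.04,0,-0.04,0,100,0,0.2,0,0,100,0,0.2,0,0,100,0,0.2,0,0,100,0,0.1,0,0,100,0,0,0,0,100]
}}

```text
clock: 4.0
ee_pos: [0.4421, -0.3447, 0.0776]
ee_rot: [-0.556, -0.436, 0.436, 0.557]
force: [0.1, 0.5, -0.5]
finger_gap: 0.0854
```

Request:
{"name": "apply_moves", "arguments": {
  "rows": [0,0,0,0,20,0,0,0,0,0,0,0,0,0,0,0,0,0,0,0,0,0,0,0,0,0,0,0,0,0],
  "grip_force": 80
}}

```text
clock: 4.75
ee_pos: [0.4431, -0.3462, 0.0794]
ee_rot: [0.558, 0.436, -0.436, -0.556]
force: [-0.2, -0.6, 5.4]
finger_gap: 0.0246
```

Run:
```python
from workcell import bot
import pickle
s=bot.state();pickle.dump(s,open("hold.pkl","wb"));print(s)
```

```text
{'clock': 4.75, 'qpos': array([-7.78028726e-01,  2.90002961e-01, -3.52750207e-01,  9.25691350e-01,
       -2.64696825e-04, -5.35296677e-01]), 'joint_vel': array([ 0.00047181,  0.00114136, -0.00023795,  0.00086214,  0.00054842,
       -0.00138715]), 'joint_efforts': array([ 5.43360226e-01, -3.76873362e+01,  2.26098955e+01,  7.79641117e-02,
        1.80996093e-01,  8.82921129e-03]), 'ee_pos': array([ 0.44314736, -0.34621982,  0.07938975]), 'ee_rot': array([ 0.55769254,  0.43580149, -0.43577361, -0.55601929]), 'force': array([-0.15596859, -0.57562432,  5.43192065]), 'moment': array([-0.11171563,  0.09526053, -0.0256509 ]), 'finger_gap': 0.02462403934679854}
```

Request:
{"name": "apply_moves", "arguments": {
  "rows": [0,-0.05,0,0,0,0,-0.15,0,0,0,0,-0.2,0,0,0,0,-0.2,0,0,0,0,-0.2,0,0,0,0,-0.1,0,0,0,0,0,0,0,0,0,0,0,0,0]
}}

```text
clock: 5.75
ee_pos: [0.4416, -0.3444, 0.2116]
ee_rot: [-0.556, -0.436, 0.436, 0.558]
force: [-0.1, 0.4, -3.1]
finger_gap: 0.0251
```

Run:
```python
from workcell import bot
import pickle,cv2
s=bot.state();w=bot.get_image("wrist");pickle.dump((s,w),open("w3.pkl","wb"));print(s)
t=bot.get_image("scene");cv2.imwrite("pics/w3.png",cv2.hconcat([w["image"][:,60:460],t["image"][70:454,110:500]])[:,:,::-1])
```

```text
{'clock': 5.75, 'qpos': array([-7.77872783e-01,  1.75372849e-01, -1.96218329e-01,  1.20238987e+00,
        4.86528327e-05, -5.35248906e-01]), 'joint_vel': array([-0.00076699,  0.0049407 , -0.00584786,  0.00036943,  0.00037498,
        0.00042206]), 'joint_efforts': array([ 6.34131269e-03, -4.09165514e+01,  3.09303689e+01, -2.30804837e-02,
       -4.07251660e-03, -2.05455194e-05]), 'ee_pos': array([ 0.44155331, -0.34439921,  0.21157877]), 'ee_rot': array([-0.55571313, -0.43568988,  0.43594509,  0.55795082]), 'force': array([-0.13246557,  0.41984689, -3.0696801 ]), 'moment': array([ 0.08231341, -0.0096219 ,  0.02669938]), 'finger_gap': 0.025072797610795904}Traceback (most recent call last):
  File "<stdin>", line 4, in <module>
cv2.error: OpenCV(4.12.0) /io/opencv/modules/core/src/matrix_operations.cpp:64: error: (-215:Assertion failed) src[i].dims <= 2 && src[i].rows == src[0].rows && src[i].type() == src[0].type() in function 'hconcat'
```

Request:
{"name": "apply_moves", "arguments": {
  "rows": [0,-0.1,0,0,0,0.2,-0.1,0,0,0,0.34,0,0,0,0,0.34,0,0,0,0,0.34,0,0,0,0,0.34,0,0,0,0,0.34,0,0,0,0,0.34,0,0,0,0,0.3,0,0,0,0,0.14,0,0,-0.039,0,0,0,0,0,0,0,0,0,0,0,0,0,0,0,0]
}}

```text
clock: 7.48
ee_pos: [0.5389, 0.044, 0.2435]
ee_rot: [0.544, 0.452, -0.452, -0.544]
force: [-0.1, 0.6, -2.4]
finger_gap: 0.0253
```

Run:
```python
from workcell import bot
import pickle,cv2
s=bot.state();w=bot.get_image("wrist");pickle.dump((s,w),open("w3.pkl","wb"));print(s["ee_pos"],s["qpos"],s["force"],s["finger_gap"],s["joint_vel"][0])
i=w["image"].copy()
cv2.imwrite("pics/w3.png",cv2.resize(i,(800,600),interpolation=cv2.INTER_CUBIC)[:,:,::-1])
```

```text
[0.53885836 0.04400346 0.24348801] [-3.79618036e-02  1.20829120e-01 -1.91804956e-01  1.25820276e+00
 -2.64826820e-04  1.45115304e-01] [-0.12939472  0.63237308 -2.43616022] 0.02530169664767037 -0.001188128590135599
```

View pics/w3.png

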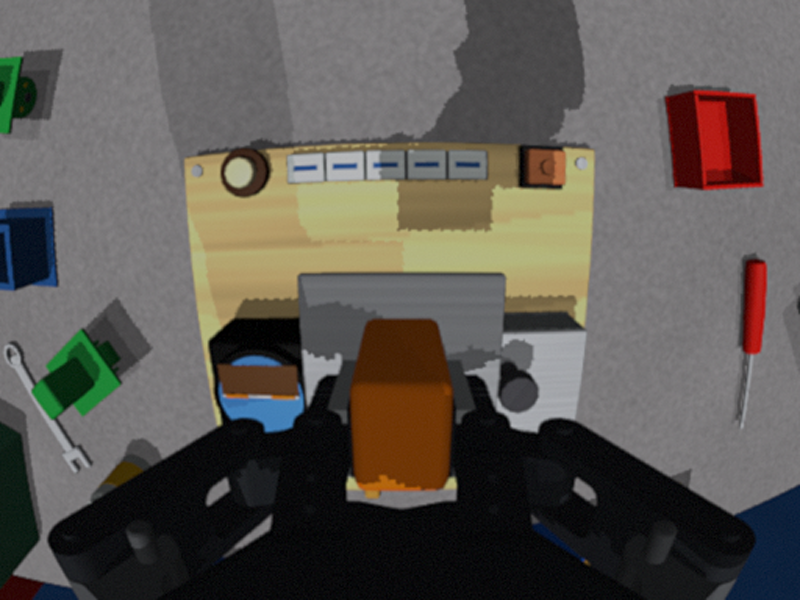

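The wrist view shows the links at about (306,168), (346,167), (387,165), (427,164) and (468,165) on the 800 px scale. The button is at (240,172), the lug at (544,167), and the plate's near edge runs (300–505, 273), level in the hand.

```bash
cat > m.py <<'E'
import numpy as np,pickle,cv2
from h import *
s,w=pickle.load(open("w3.pkl","rb"));d=pickle.load(open("d0.pkl","rb"));k=1/1.5625
g=lambda x,y:((x+.5)*k-.5,(y+.5)*k-.5)
L=[(468,165),(427,164.5),(387,165.5),(346,166.5),(306,168)]
Lt=[(248,126),(312,141),(377,154),(441,167),(508,181)]
for i in (0,4):
    p,e=tri([wray(w,s,g(*L[i])),ray(d["top"],(160+Lt[i][0]*.15,205+Lt[i][1]*.15))]);print("tri",p,e)
Q=np.array([wz(w,s,g(*u),.045) for u in L]);print(Q,np.linalg.norm(np.diff(Q,axis=0),axis=1))
v=Q[0]-Q[4];print("yaw",np.degrees(np.arctan2(-v[0],v[1])))
print("ends",[wz(w,s,g(*u),.045) for u in((487,165),(288,168.5))])
R=Ro.from_quat(s["ee_rot"]).as_matrix();a=np.array(R[:,0]);print("tool x yaw",np.degrees(np.arctan2(-a[0],a[1])))
r=[wray(w,s,g(*u)) for u in((300,273),(505,273))]
D=[R.T@x[1] for x in r];t=.074/(D[1][0]/D[1][1]-D[0][0]/D[0][1]);c=R.T@(r[0][0]-s["ee_pos"])
print("plate edge pts in tool frame",[c+x/x[1]*t for x in D])
E
python3 m.py
```

```text
tri [0.47425437 0.10834721 0.01326943] [np.float64(0.0021104566523102845), np.float64(0.0021104566523102884)]
tri [ 0.45216563 -0.01524302  0.02118915] [np.float64(0.0007247654425286482), np.float64(0.0007247654425285877)]
[[ 0.47421045  0.10587157  0.045     ]
 [ 0.46898542  0.07637375  0.045     ]
 [ 0.46451653  0.0477637   0.045     ]
 [ 0.45938561  0.01837415  0.045     ]
 [ 0.45415977 -0.01086655  0.045     ]] [0.02995702 0.02895696 0.02983408 0.02970401]
yaw -9.74590242272938
ends [array([0.47632489, 0.11982543, 0.045     ]), array([ 0.45146119, -0.02427757,  0.045     ])]
tool x yaw -10.489545251519747
plate edge pts in tool frame [array([-0.03616151,  0.01908734,  0.03229971]), array([0.03783849, 0.01908734, 0.03231645])]
```

Request:
{"name": "apply_moves", "arguments": {
  "rows": [0.08,0,0.12,0,0,0.16,0,0.25,0,0,0.08,0,0.13,0,0,0,0.2,0,0,0,0,0.25,0,0,0,0,0.17,0,0,0,0,0.1,0,0,0,0,0,0,0,0,0,0,0,0,0]
}}

```text
clock: 8.65
ee_pos: [0.475, 0.1058, 0.1365]
ee_rot: [0.544, 0.453, -0.452, -0.543]
force: [1.5, -0.5, -3.3]
finger_gap: 0.0248
```

Run:
```python
from workcell import bot
import numpy as np,pickle,cv2
s=bot.state();print(s["clock"],s["ee_pos"],s["force"],s["joint_vel"][1])
i=bot.get_image("scene");w=bot.get_image("wrist");t=bot.get_image("top")
o=np.zeros((600,800,3),np.uint8)
o[:400]=cv2.resize(i["image"][120:230,240:350+110],(800,400),interpolation=cv2.INTER_CUBIC)
o[400:,:400]=cv2.resize(t["image"][200:250,160:260],(400,200),interpolation=cv2.INTER_CUBIC)
o[400:,400:]=cv2.resize(w["image"][60:260,56:456],(400,200))
cv2.imwrite("pics/w4.png",o[:,:,::-1]);pickle.dump((s,i,w,t),open("w4.pkl","wb"))
```

```text
8.65 [0.47497338 0.10579724 0.13649961] [ 1.46313983 -0.48274075 -3.31256207] -0.005991678367712254
```

View pics/w4.png

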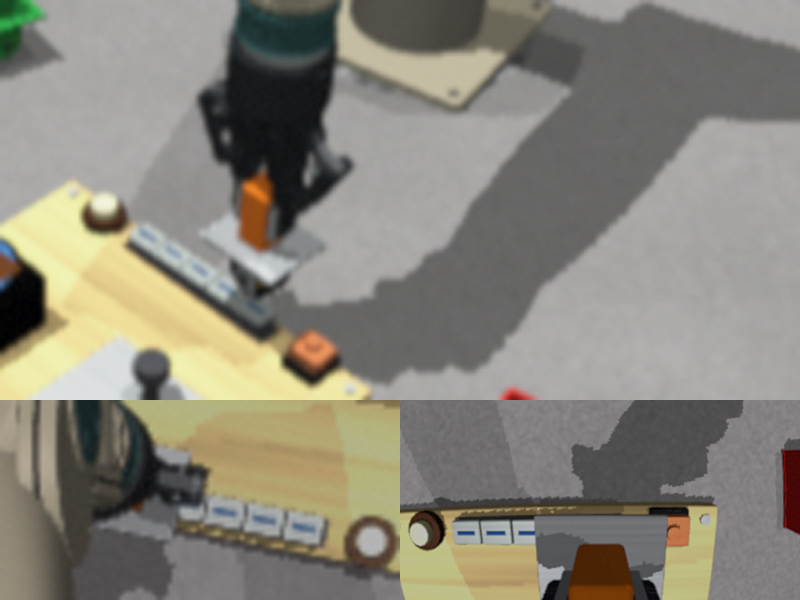

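Run:
```python
import pickle,numpy as np
from h import *
s,i,w,t=pickle.load(open("w4.pkl","rb"))
for p in([.475,.1065,.0645],[.475,.1065,.087],[.4737,.105,.045],[.4718,.1016,.045],[.4537,-.0117,.045]): print(p,(proj(i,p)-[240,120])*3.636)
```

```text
[0.475, 0.1065, 0.0645] [255.75483298 290.26225491]
[0.475, 0.1065, 0.087] [258.16989861 270.03953958]
[0.4737, 0.105, 0.045] [252.99325535 305.64991255]
[0.4718, 0.1016, 0.045] [250.67336295 302.44419761]
[0.4537, -0.0117, 0.045] [147.69375356 231.2703728 ]
```

Request:
{"name": "apply_moves", "arguments": {
  "rows": [0,0.035,0,0,0,0,0.025,0,0,0,0,0,0,0,0]
}}

```text
clock: 9.18
ee_pos: [0.4733, 0.1056, 0.1257]
ee_rot: [-0.543, -0.452, 0.453, 0.543]
force: [-0.0, -0.3, -3.8]
finger_gap: 0.0245
```

The wheel is over link 1: its bottom, expected at (256,290), shows at about (262,290). Lowering to feel for contact.

Request:
{"name": "apply_moves", "arguments": {
  "rows": [0,0.0135,0,0,0,0,0,0,0,0]
}}

```text
clock: 9.43
ee_pos: [0.4738, 0.1057, 0.1241]
ee_rot: [-0.543, -0.453, 0.453, 0.543]
force: [0.7, 0.3, -3.3]
finger_gap: 0.0253
```

Request:
{"name": "apply_moves", "arguments": {
  "rows": [0,0.0135,0,0,0,0,0,0,0,0]
}}

```text
clock: 9.68
ee_pos: [0.4737, 0.1057, 0.1221]
ee_rot: [-0.543, -0.453, 0.453, 0.543]
force: [0.6, 0.2, -2.8]
finger_gap: 0.0254
```

Request:
{"name": "apply_moves", "arguments": {
  "rows": [0,0.0135,0,0,0,0,0,0,0,0]
}}

```text
clock: 9.93
ee_pos: [0.4737, 0.1057, 0.12]
ee_rot: [-0.543, -0.453, 0.453, 0.543]
force: [-0.1, 0.6, -3.8]
finger_gap: 0.0249
```

Request:
{"name": "apply_moves", "arguments": {
  "rows": [0,0.0135,0,0,0,0,0,0,0,0]
}}

```text
clock: 10.18
ee_pos: [0.4737, 0.1057, 0.118]
ee_rot: [-0.543, -0.453, 0.453, 0.543]
force: [0.7, 0.2, -3.5]
finger_gap: 0.0252
```

Request:
{"name": "apply_moves", "arguments": {
  "rows": [0,0.0135,0,0,0,0,0,0,0,0]
}}

```text
clock: 10.42
ee_pos: [0.4737, 0.1057, 0.116]
ee_rot: [-0.543, -0.453, 0.453, 0.543]
force: [-0.5, -0.8, -2.5]
finger_gap: 0.0253
```

Request:
{"name": "apply_moves", "arguments": {
  "rows": [0,0.0135,0,0,0,0,0,0,0,0]
}}

```text
clock: 10.68
ee_pos: [0.4737, 0.1057, 0.114]
ee_rot: [-0.543, -0.453, 0.453, 0.543]
force: [0.1, 0.5, -2.5]
finger_gap: 0.0251
```

Request:
{"name": "apply_moves", "arguments": {
  "rows": [0,0.0135,0,0,0,0,0,0,0,0]
}}

```text
clock: 10.92
ee_pos: [0.4743, 0.1058, 0.1128]
ee_rot: [0.543, 0.453, -0.452, -0.543]
force: [-1.7, 0.8, 2.7]
finger_gap: 0.0249
```

Request:
{"name": "apply_moves", "arguments": {
  "rows": [0,0.01,0,0,0,0,0,0,0,0]
}}

```text
clock: 11.18
ee_pos: [0.4743, 0.1058, 0.1112]
ee_rot: [0.543, 0.453, -0.452, -0.543]
force: [-1.0, 0.6, 4.4]
finger_gap: 0.0251
```

Request:
{"name": "apply_moves", "arguments": {
  "rows": [0,0.01,0,0,0,0,0,0,0,0]
}}

```text
clock: 11.42
ee_pos: [0.4743, 0.1058, 0.1094]
ee_rot: [0.543, 0.453, -0.452, -0.543]
force: [-0.7, 0.7, 4.1]
finger_gap: 0.0252
```

Request:
{"name": "apply_moves", "arguments": {
  "rows": [0,0.01,0,0,0,0,0,0,0,0]
}}

```text
clock: 11.68
ee_pos: [0.4743, 0.1058, 0.1081]
ee_rot: [0.543, 0.453, -0.452, -0.543]
force: [-2.1, 0.5, 6.2]
finger_gap: 0.0254
```

Request:
{"name": "apply_moves", "arguments": {
  "rows": [0,0.007,0,0,0,0,0,0,0,0]
}}

```text
clock: 11.92
ee_pos: [0.4746, 0.1058, 0.1077]
ee_rot: [0.543, 0.453, -0.452, -0.543]
force: [-2.9, -0.6, 9.9]
finger_gap: 0.0252
```

Request:
{"name": "apply_moves", "arguments": {
  "rows": [0,0.003,0,0,0,-0.03,0,0,0,0,-0.03,0,0,0,0,0,0,0,0,0]
}}

```text
clock: 12.42
ee_pos: [0.4736, 0.099, 0.1079]
ee_rot: [-0.542, -0.455, 0.451, 0.544]
force: [-2.4, 5.8, 11.3]
finger_gap: 0.0253
```

Request:
{"name": "apply_moves", "arguments": {
  "rows": [-0.03,0,0,0,0,-0.03,0,0,0,0,0,0,0,0,0]
}}

```text
clock: 12.8
ee_pos: [0.4715, 0.0881, 0.1076]
ee_rot: [0.544, 0.453, -0.452, -0.543]
force: [-3.5, 0.2, 10.2]
finger_gap: 0.0248
```

Request:
{"name": "apply_moves", "arguments": {
  "rows": [-0.03,0.003,0,0,0,-0.03,0,0,0,0,0,0,0,0,0]
}}

```text
clock: 13.18
ee_pos: [0.47, 0.079, 0.1075]
ee_rot: [0.544, 0.453, -0.452, -0.543]
force: [-3.8, 0.3, 14.5]
finger_gap: 0.025
```

Request:
{"name": "apply_moves", "arguments": {
  "rows": [-0.03,0,0,0,0,-0.03,0,0,0,0,0,0,0,0,0]
}}

```text
clock: 13.55
ee_pos: [0.4687, 0.0718, 0.1076]
ee_rot: [-0.542, -0.455, 0.451, 0.544]
force: [-3.6, 4.5, 13.5]
finger_gap: 0.0252
```

Request:
{"name": "apply_moves", "arguments": {
  "rows": [-0.03,0,0,0,0,-0.03,0,0,0,0,0,0,0,0,0]
}}

```text
clock: 13.92
ee_pos: [0.467, 0.0619, 0.1075]
ee_rot: [0.543, 0.454, -0.452, -0.543]
force: [-2.7, 0.9, 13.3]
finger_gap: 0.025
```

Request:
{"name": "apply_moves", "arguments": {
  "rows": [-0.03,0,0,0,0,-0.03,0,0,0,0,0,0,0,0,0]
}}

```text
clock: 14.3
ee_pos: [0.4653, 0.0522, 0.1073]
ee_rot: [0.544, 0.453, -0.452, -0.543]
force: [-3.5, -0.3, 13.2]
finger_gap: 0.0255
```

Request:
{"name": "apply_moves", "arguments": {
  "rows": [-0.03,0,0,0,0,-0.03,0,0,0,0,0,0,0,0,0]
}}

```text
clock: 14.68
ee_pos: [0.4636, 0.0432, 0.1072]
ee_rot: [0.544, 0.453, -0.452, -0.543]
force: [-2.8, -0.8, 11.3]
finger_gap: 0.0254
```

Request:
{"name": "apply_moves", "arguments": {
  "rows": [-0.03,0,0,0,0,-0.03,0,0,0,0,0,0,0,0,0]
}}

```text
clock: 15.05
ee_pos: [0.4622, 0.0356, 0.107]
ee_rot: [-0.543, -0.454, 0.451, 0.543]
force: [-1.8, 3.1, 10.1]
finger_gap: 0.0251
```

Request:
{"name": "apply_moves", "arguments": {
  "rows": [-0.03,0,0,0,0,-0.03,0,0,0,0,0,0,0,0,0]
}}

```text
clock: 15.42
ee_pos: [0.4603, 0.0255, 0.1067]
ee_rot: [0.544, 0.453, -0.452, -0.543]
force: [-1.1, -0.6, 8.4]
finger_gap: 0.0251
```

Request:
{"name": "apply_moves", "arguments": {
  "rows": [-0.03,0.008,0,0,0,-0.03,0,0,0,0,0,0,0,0,0]
}}

```text
clock: 15.8
ee_pos: [0.4589, 0.0165, 0.1062]
ee_rot: [0.544, 0.453, -0.452, -0.542]
force: [-3.2, -0.2, 13.2]
finger_gap: 0.0252
```

Request:
{"name": "apply_moves", "arguments": {
  "rows": [-0.03,0.001,0,0,0,-0.03,0,0,0,0,0,0,0,0,0]
}}

```text
clock: 16.18
ee_pos: [0.4575, 0.0092, 0.1059]
ee_rot: [-0.543, -0.454, 0.451, 0.543]
force: [-1.7, 3.5, 11.4]
finger_gap: 0.0252
```

Request:
{"name": "apply_moves", "arguments": {
  "rows": [-0.03,0.002,0,0,0,-0.03,0.002,0,0,0,0,0,0,0,0]
}}

```text
clock: 16.55
ee_pos: [0.4558, -0.0012, 0.1054]
ee_rot: [0.544, 0.453, -0.452, -0.542]
force: [-0.9, 1.1, 11.4]
finger_gap: 0.0248
```

Request:
{"name": "apply_moves", "arguments": {
  "rows": [-0.03,0.001,0,0,0,-0.03,0.001,0,0,0,0,0,0,0,0]
}}

```text
clock: 16.92
ee_pos: [0.4542, -0.0103, 0.105]
ee_rot: [0.544, 0.453, -0.452, -0.542]
force: [-2.1, 0.2, 12.0]
finger_gap: 0.0251
```

Request:
{"name": "apply_moves", "arguments": {
  "rows": [-0.024,0.001,0,0,0,0,0,0,0,0,0,0,0,0,0]
}}

```text
clock: 17.3
ee_pos: [0.4535, -0.0137, 0.1048]
ee_rot: [0.544, 0.453, -0.452, -0.542]
force: [-2.4, -0.1, 11.5]
finger_gap: 0.0251
```

Request:
{"name": "apply_moves", "arguments": {
  "rows": [0,-0.05,0,0,0,0,-0.15,0,0,0,0,-0.25,0,0,0,0,-0.25,0,0,0,0,-0.2,0,0,0,-0.2,0,-0.2,0,0,-0.1,0,-0.2,0,0,0,0,-0.1,0,0,0,0,0,0,0,0,0,0,0,0]
}}

```text
clock: 18.55
ee_pos: [0.5164, -0.0698, 0.2375]
ee_rot: [-0.542, -0.452, 0.453, 0.544]
force: [-1.1, 0.9, -3.7]
finger_gap: 0.0254
```

Run:
```python
from workcell import bot
import numpy as np,pickle,cv2
s=bot.state();print(s["clock"],s["ee_pos"],s["force"])
i=bot.get_image("scene");w=bot.get_image("wrist")
pickle.dump((s,i,w),open("w5.pkl","wb"));d=pickle.load(open("d0.pkl","rb"))
o=np.zeros((600,800,3),np.uint8)
o[:300,:400]=cv2.resize(d["scene"]["image"][165:234,255:347],(400,300),interpolation=cv2.INTER_CUBIC)
o[:300,400:]=cv2.resize(i["image"][165:234,255:347],(400,300),interpolation=cv2.INTER_CUBIC)
o[300:]=cv2.resize(w["image"][70:220,56:456],(800,300),interpolation=cv2.INTER_CUBIC)
cv2.imwrite("pics/w5.png",o[:,:,::-1])
```

```text
18.55 [ 0.51643164 -0.06981248  0.23750281] [-1.06831025  0.91290156 -3.6914312 ]
```

View pics/w5.png

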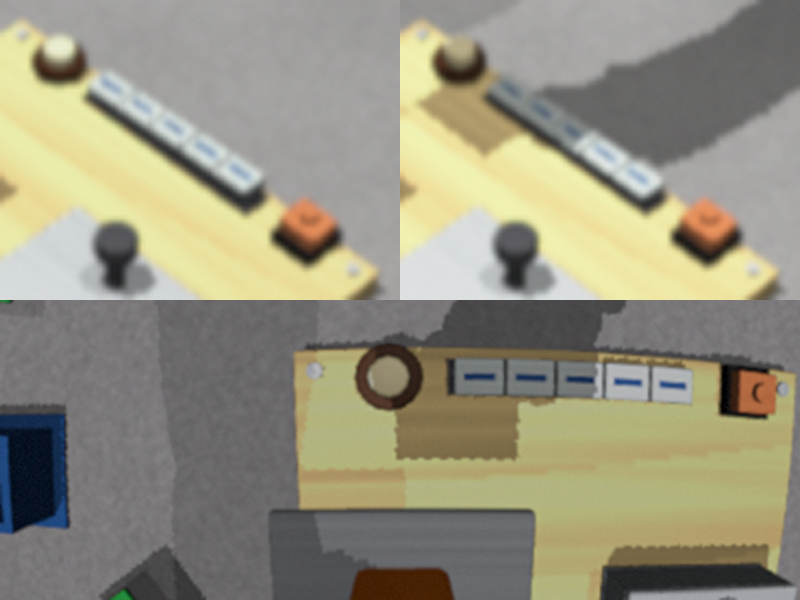

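The before/after views show the links sitting lower in an even row, with the button, lug and lid as they were. The plate is unchanged in the hand. I'll check numerically how far the blue labels shifted.

Run:
```python
import pickle,numpy as np,cv2
from h import *
d=pickle.load(open("d0.pkl","rb"));s,i,w=pickle.load(open("w5.pkl","rb"))
A,B=d["scene"],i
a,b=np.array([.4737,.105,.042]),np.array([.4537,-.0117,.041])
for k in range(5):
    p=a+(b-a)*k/4; u=proj(A,p); e=proj(A,p-[0,0,.005])-u
    c=[]
    for im in(A,B):
        x0,y0=np.round(u).astype(int)-[7,6]; P=im["image"][y0:y0+16,x0:x0+14].astype(float)
        sat=(P[:,:,2]-P[:,:,0])/(P.sum(2)); W=np.clip(sat-.06,0,None);Y,X=np.mgrid[y0:y0+16,x0:x0+14]
        c.append(np.array([(W*X).sum(),(W*Y).sum()])/W.sum())
    print(k+1,u.round(1),"exp/5mm",e.round(2),"got",(c[1]-c[0]).round(2),c[0].round(1))
```

```text
1 [309.5 204.8] exp/5mm [-0.14  1.19] got [1.04 1.97] [307.1 202.3]
2 [302.  199.5] exp/5mm [-0.12  1.19] got [-1.04  0.31] [301.8 198.8]
3 [294.7 194.4] exp/5mm [-0.1   1.19] got [-6.17 -2.79] [298.6 196.4]
4 [287.6 189.4] exp/5mm [-0.08  1.19] got [6.44 5.34] [283.  186.3]
5 [280.6 184.6] exp/5mm [-0.06  1.19] got [2.68 2.7 ] [281.3 185.1]
```

Request:
{"name": "apply_moves", "arguments": {
  "rows": [0,0,0,0.038,0,-0.2,0,0,0,0,-0.34,0,0.01,0,0,-0.34,0,0.01,0,0,-0.34,0,0.01,0,0,-0.34,0,0.01,0,0,-0.24,0,0,0,0,-0.1,0,0,0,0,0,0,0,0,0,0,0,0,0,0]
}}

```text
clock: 19.9
ee_pos: [0.444, -0.3445, 0.2382]
ee_rot: [-0.556, -0.437, 0.436, 0.557]
force: [-0.2, -0.3, -3.9]
finger_gap: 0.0251
```

Run:
```python
import numpy as np,pickle,cv2
from h import *
from workcell import bot
s=bot.state();w=bot.get_image("wrist");h=pickle.load(open("hold.pkl","rb"))
R=Ro.from_quat(s["ee_rot"]).as_matrix();Rh=Ro.from_quat(h["ee_rot"]).as_matrix();f=lambda R:np.degrees(np.arctan2(-R[0,0],R[1,0]))
print(s["clock"],s["ee_pos"],f(R),f(Rh),s["force"],s["qpos"])
print("to lifted pose",tomove(s,[.4416,-.3444,.2116]),"m",tomove(s,[.4416,-.3444,.0794]))
d=pickle.load(open("d0.pkl","rb"));i=bot.get_image("scene")
o=np.hstack([cv2.resize(x["image"][165:234,255:347],(400,300),interpolation=cv2.INTER_CUBIC) for x in(d["scene"],i)])
o=np.vstack([o,cv2.resize(w["image"][60:260,100:420],(480,300)).copy() if 0 else cv2.resize(w["image"][42:234,0:512],(800,300))])
cv2.imwrite("pics/w6.png",o[:,:,::-1]);pickle.dump((s,i,w),open("w6.pkl","wb"))
```

```text
19.9 [ 0.44402882 -0.34454637  0.23820022] -13.736321118222078 -13.907616944104204 [-0.15569902 -0.30913359 -3.94974252] [-7.75284995e-01  1.62235836e-01 -1.54833119e-01  1.25470724e+00
  6.93819017e-04 -5.35541572e-01]
to lifted pose [-0.00309148  0.17733927  0.01587405] m [-0.00405805  1.05867197  0.01544341]
```

View pics/w6.png

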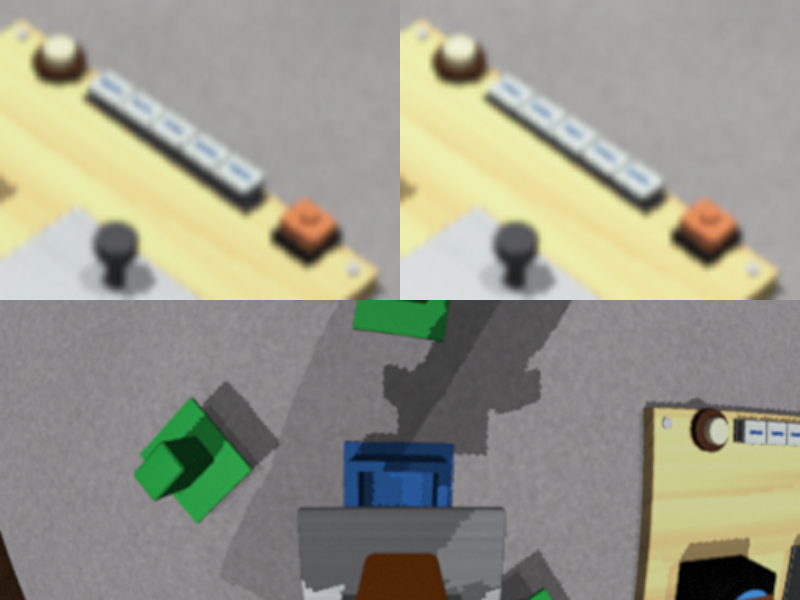

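The unshadowed view shows every link's label lower by about 4–5 display px, which is roughly one image px, or about 5 mm. I'll measure that, then lower the roller into the holder.

Run:
```python
import pickle,numpy as np,cv2
from h import *
d=pickle.load(open("d0.pkl","rb"));s,i,w=pickle.load(open("w6.pkl","rb"))
A,B=d["scene"],i
a,b=np.array([.4737,.105,.042]),np.array([.4537,-.0117,.041])
up=lambda im:cv2.resize(im["image"][:,:,0],None,fx=8,fy=8,interpolation=cv2.INTER_CUBIC)  # red: labels dark
UA,UB=up(A),up(B)
def shift(u,r):
    x,y=(np.array(u)*8).astype(int);T=UA[y-r:y+r,x-r:x+r];S=UB[y-r-24:y+r+24,x-r-24:x+r+24]
    m=cv2.minMaxLoc(cv2.matchTemplate(S,T,cv2.TM_CCOEFF_NORMED));return (np.array(m[3])-24)/8,round(m[1],3)
for k in range(5):
    p=a+(b-a)*k/4;print(k+1,"exp/5mm",(proj(A,p-[0,0,.005])-proj(A,p)).round(2),shift(proj(A,p),28))
print("control lug",shift((325,216),40),"knob",shift((281,221),40),"button",shift((268,177),40))
```

```text
1 exp/5mm [-0.14  1.19] (array([-0.25 ,  1.125]), 0.987)
2 exp/5mm [-0.12  1.19] (array([-0.25,  1.  ]), 0.987)
3 exp/5mm [-0.1   1.19] (array([-0.125,  1.125]), 0.983)
4 exp/5mm [-0.08  1.19] (array([-0.125,  1.   ]), 0.987)
5 exp/5mm [-0.06  1.19] (array([0.   , 0.875]), 0.962)
control lug (array([0., 0.]), 1.0) knob (array([0., 0.]), 1.0) button (array([0., 0.]), 1.0)
```

Request:
{"name": "apply_moves", "arguments": {
  "rows": [-0.004,0.1,0.016,0,0,0,0.2,0,0,0,0,0.2,0,0,0,0,0.2,0,0,0,0,0.15,0,0,0,0,0,0,0,0,0,0,0,0,0]
}}

```text
clock: 20.88
ee_pos: [0.4414, -0.3458, 0.1111]
ee_rot: [-0.556, -0.436, 0.437, 0.557]
force: [-0.6, 0.2, -2.3]
finger_gap: 0.0249
```

Request:
{"name": "apply_moves", "arguments": {
  "rows": [0,0.08,0,0,0,0,0.07,0,0,0,0,0.035,0,0,0,0,0,0,0,0]
}}

```text
clock: 21.38
ee_pos: [0.4409, -0.3456, 0.0823]
ee_rot: [-0.556, -0.436, 0.436, 0.557]
force: [0.4, -0.5, -3.1]
finger_gap: 0.025
```

Request:
{"name": "apply_moves", "arguments": {
  "rows": [0,0.012,0,0,0,0,0,0,0,0]
}}

```text
clock: 21.62
ee_pos: [0.4416, -0.3462, 0.0814]
ee_rot: [0.557, 0.436, -0.436, -0.556]
force: [0.4, 0.4, -2.9]
finger_gap: 0.0251
```

Request:
{"name": "apply_moves", "arguments": {
  "rows": [0,0.01,0,0,0,0,0,0,0,0]
}}

```text
clock: 21.88
ee_pos: [0.4414, -0.3461, 0.0797]
ee_rot: [0.556, 0.436, -0.436, -0.556]
force: [0.2, -0.9, -2.8]
finger_gap: 0.025
```

Request:
{"name": "apply_moves", "arguments": {
  "rows": [0,0.007,0,0,0,0,0,0,0,0]
}}

```text
clock: 22.12
ee_pos: [0.4415, -0.3461, 0.0794]
ee_rot: [0.557, 0.436, -0.436, -0.556]
force: [-1.8, 1.7, 2.9]
finger_gap: 0.025
```

Contact on the rim came at the same height as the pick-up (0.0794). Releasing.

Request:
{"name": "apply_moves", "arguments": {
  "rows": [0,0,0,0,40,0,0,0,0,100,0,0,0,0,100,0,0,0,0,100,0,0,0,0,100,0,0,0,0,100]
}}

```text
clock: 22.88
ee_pos: [0.4415, -0.3461, 0.0787]
ee_rot: [0.556, 0.436, -0.436, -0.556]
force: [0.2, -0.6, -0.1]
finger_gap: 0.0856
```

Request:
{"name": "apply_moves", "arguments": {
  "rows": [0,-0.1,0,0,100,0,-0.2,0,0,100,0,-0.3,0,0,100,0,-0.3,0,0,100,0,-0.1,0,0,100,0,0,0,0,100,0,0,0,0,100]
}}

```text
clock: 23.75
ee_pos: [0.4406, -0.3452, 0.2269]
ee_rot: [-0.555, -0.436, 0.436, 0.558]
force: [-0.3, -0.3, -0.9]
finger_gap: 0.0856
```

Run:
```python
from workcell import bot
import numpy as np,pickle,cv2
s=bot.state();print(s["clock"],s["ee_pos"],s["force"],s["finger_gap"])
i=bot.get_image("scene");w=bot.get_image("wrist");t=bot.get_image("top");pickle.dump((s,i,w,t),open("w7.pkl","wb"))
o=np.hstack([cv2.resize(w["image"],(400,300)),cv2.resize(i["image"][90:240,110:310],(400,300),interpolation=cv2.INTER_CUBIC)])
d=pickle.load(open("d0.pkl","rb"))
o=np.vstack([o,np.hstack([cv2.resize(d["scene"]["image"],(400,300)),cv2.resize(i["image"],(400,300))])])
cv2.imwrite("pics/w7.png",o[:,:,::-1])
```

```text
23.75 [ 0.44055645 -0.34519426  0.22691584] [-0.33552621 -0.33679038 -0.90602926] 0.08555395654353697
```

View pics/w7.png

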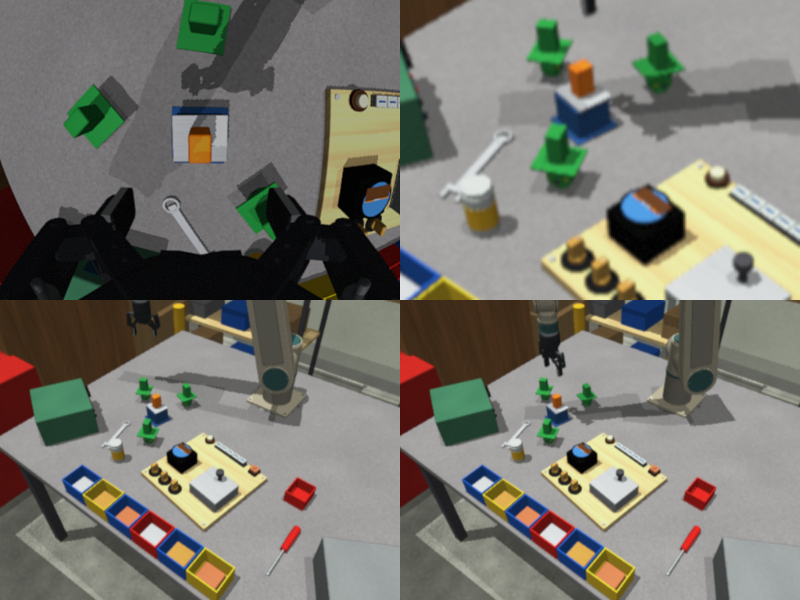

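The roller hangs upright and square, and nothing else has moved. The felt heights along the row were not quite linear, so one last check before handing in: whether the final link tops are collinear.

Run:
```python
import pickle,numpy as np,cv2
from h import *
d=pickle.load(open("d0.pkl","rb"));_,i6,_=pickle.load(open("w6.pkl","rb"));_,i7,_,_=pickle.load(open("w7.pkl","rb"))
a,b=np.array([.4737,.105,.037]),np.array([.4537,-.0117,.036])
for n,im in(("before",d["scene"]),("after",i6),("final",i7)):
    U=cv2.resize(im["image"][:,:,0],None,fx=16,fy=16,interpolation=cv2.INTER_CUBIC);dz=.0045 if n=="before" else 0
    M=[proj(im,a+(b-a)*k/4+[0,0,dz]) for k in range(5)];r=56
    def blk(u,m=0): x,y=np.round(u*16).astype(int);return U[y-r-m:y+r+m,x-r-m:x+r+m]
    out=[]
    for ref in(1,2,3):
        row=[]
        for k in range(5):
            q=cv2.minMaxLoc(cv2.matchTemplate(blk(M[k],48),blk(M[ref]),cv2.TM_CCOEFF_NORMED));row.append((np.array(q[3])-48)/16)
        out.append(row)
    D=np.mean(out,0);D[:]=D;ks=np.arange(5)
    res=[D[:,j]-np.polyval(np.polyfit(ks,D[:,j],1),ks) for j in(0,1)]
    print(n,"residual mm down",(res[1]/1.19*5).round(2),"x px",res[0].round(2))
```

```text
before residual mm down [ 0.11  0.25 -0.39 -0.41  0.44] x px [-0.05  0.08  0.03 -0.09  0.03]
after residual mm down [-0.    0.08 -0.11 -0.03  0.05] x px [-0.06  0.11  0.   -0.08  0.03]
final residual mm down [-0.04  0.11 -0.09 -0.03  0.04] x px [-0.05  0.1   0.   -0.09  0.04]
```

The link tops are now collinear to about 0.1 mm (0.4 mm before), as all-home links should be. Handing in.

```bash
python3 -c "
from workcell import bot
print(bot.finish_job())"
```

```text
the job is handed in; nothing more can be done
None
```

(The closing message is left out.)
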